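# Empty the inspection holder and snap its cover on

### The job

The inspected sample puck still stands in the pocket of the metal holder: take it out and drop it into the open collection box. Then put the loose clip cover on the empty holder, press it straight down past the snap until it sits fully home, and keep pressing it down firmly: you finish while still pushing on the cover. Do not knock the loose objectives, eyeglass or die tray about.

Things in the scene. Friction and masses are not known exactly. Their poses are not given: they have to be found in the camera images.
- puck_mid (a point): centre (half-way up) of the sample puck to be cleared: an upright plain cylinder, diameter 30 mm, 21 mm high, about 30 g. It stands in the holder's pocket, its lower 7 mm inside, its upper 14 mm proud of the holder's top face
- holder: the holder, fixed to the bench: aluminium block, 60 mm along its x, 48 mm along its y, flat top 32 mm above the bench, on an 84 x 76 x 6 mm foot. Origin at the centre of its underside, z up. A round pocket (34 mm wide, 7 mm deep) opens in the middle of the top. On each y face a sprung steel roller stands 4 mm proud, axis along x, centre 23 mm above the bench
- holder_top (a point): centre of the holder's top face (pocket mouth), 32 mm above the bench; axes as the holder's
- cover: the loose clip cover, about 60 g, standing on its two legs on the bench, rib up. Origin: its centre at the level of the feet; z up. Plate 44 mm along x, 63 mm along y, 4 mm thick, underside 19 mm above the origin; tapered spigot below it (23 to 30 mm wide, 6 mm long) fits the pocket. Legs at y = +-30 mm, 24 mm wide, with inward beads at the feet (51 mm apart), go down over the holder's y faces
- cover_grip (a point): centre of the cover's upright rib, by which it is held: 36 mm long along the cover's x, 14 mm thick along its y, rising 22 mm above the plate; this point is half-way up it, 34 mm above the feet, 11 mm above the plate's upper face. On the holder, cover y lies along holder y (either way round); fully home this point is 15 mm above the holder's top face
- box: the black open collection box, fixed: 110 mm along its x, 90 mm along its y, 45 mm high, walls 3 mm, rim 115 x 95 mm; origin at the centre of its underside. Another finished puck (32 mm wide, 20 mm high) is already in it, fixed, at x = +34, y = +24 mm
- box_in (a point): centre of the collection box's inner floor, 3 mm above the bench; axes as the box's
- objective_can: bystander: upright black can, 41 mm wide, 59 mm high; origin at its underside
- spare_objective: bystander: upright microscope objective, 26 mm wide, 46 mm high; origin at its underside
- eyeglass: bystander: black waisted eyeglass (loupe), 35 mm wide, 30 mm high; origin at its underside
- die_tray: bystander: flat dark open die tray, 51 x 51 x 10 mm; origin at its underside
- roller_l (a joint): travel of the sprung roller on the holder's +y face: 0 out, up to 0.006 m pushed in. The cover's beads meet both rollers when the plate is about 13 mm above the holder's top face; the cover then takes a push of up to about 10 N over some 6 mm, until the force suddenly drops as the beads slip under the rollers, which spring back out; the plate then comes to rest on the top face
- roller_r (a joint): travel of the sprung roller on the holder's -y face: 0 out, up to 0.006 m pushed in. Works like the other roller
Not all that is in view belongs to the job. Leave any green, orange or purple look-alike of the part that bears puck_mid alone.

How it is judged:
By the outcome, as a careful person would: the job done as asked, in the order asked, and still so for the second after the job is handed in, while the arm keeps its last pose, push and grip.
It also fails if it takes over 48 s, if anything falls off the work surface, if the arm or the gripper's body presses on something with over 40 N, if the wrist force passes 120 N, or if a joint passes its speed limit or range.

### The arm

A 7-joint arm with a two-finger parallel gripper is mounted at the origin on a cart in front of the work surface, level with it; the furniture and walls round the work are solid. World frame = base frame: x ahead of the robot, y to its left, z up, the work surface at z = 0. Lengths are in m, angles in rad, forces in N, time in s.
With the tool pointing down it reaches from about 0.4 to 0.875 m from the base axis. Payload 19.3 kg.
Tool frame: the origin (TCP) lies midway between the tips of the shut fingers; the grasp point (between the pads) lies 19 mm behind it; z points along the fingers, y is the line along which they close (so a half turn about z gives the same grasp; the last joint's range is limited). The gripper opens to 85 mm and grips with 20 to 120 N. Pads are 22 mm wide; open, the fingers measure 114 mm over their backs; the gripper's body (76 mm by 85 mm) begins 54 mm behind the grasp point. The pads swing forward as they close: fully open they stand 13 mm farther back than shut.
Start: joints at [-1.392, 0.521, -0.036, 1.599, 0.021, 1.021, -0.113], TCP at [0.154, 0.606, 0.231] pointing down, gripper open.
Joint ranges: [-2.91, 2.91], [-0.3, 2.13], [-1.5, 1.42], [0.17, 2.43], [-1.26, 4.41], [0.16, 1.93], [-2.52, 2.52]. Speed limits (rad/s): [1.89, 1.89, 2.39, 2.39, 3.01, 3.01, 3.01].

### API

Orientations are given as [roll, pitch, yaw] about the fixed x, y, z axes, in that order (R = Rz(yaw) Ry(pitch) Rx(roll)).
In Python, from workcell import * gives the robot as it stands.
- The arm moves only by the shell command python3 -m creep 'ROWS' [FORCE]. ROWS is JSON, a list that holds one entry, the list of rows, each a list of 7 numbers: the closure, from -1 (fully open) to 1 (shut), then the shift along the tool's x, y, z in m, then the turn, a rotation vector about the tool's x, y, z in degrees. A call has 1 to 10 rows; each row shifts and turns the commanded pose from where the row before left it, along the tool's axes as they then stand; what a row does not reach is not made up. A row lasts 1/10 s, in which the tool goes at most 50 mm and 8.59 degrees, less where a joint would pass 70% of its speed; a pose out of reach is approached as far as the arm can. A call is refused whole if a number of a shift passes 0.05 or a number of a turn 8.59, either way. A call with a gripper value outside its range is refused whole. The fingers move at their own pace and stop on an object; FORCE is the grip in N (left out, the last holds). Time passes only in rows, so rows that do not move let the fingers close. It gives the time, the measured TCP pose, the force, the opening and the grip force at its end, in the units of the state.
- observe(): the state, without advancing time (a new reading comes with each control period).
- grab_frame(name): name is "scene" or "top"; returns a dict with "image" (480x640x3 uint8, red, green, blue), "range_z" (480x640 float32, m along the optical axis (not along the pixel's ray), 0 where there is no reading), "fx", "fy", "cx", "cy" (pixels), "R" (3x3) and "t" (3): a world point X has camera coordinates R X + t. Camera axes: x right, y down, z forward; pixel columns grow to the right and rows downward; lengths in m; the calibration is good to about 2 mm. A picture is of the moment at which its call begins.
- job_done(): hands the job in; it is judged then, once.
Trained networks look in a picture, given as the dict that the camera call returned (one of the last four; its "shot" number tells which), for a name from the list of things; names that differ only in an ending like _2 or _b are one class to them, and where a whole thing is asked for, a point or a joint stands for the part that bears it (a point fixed in the world has none). Each returns a list of dicts, best first, with "confidence" (0 to 1); they miss things now and then, are a little off and sometimes report something else, mostly with a low value. They report only what shows in the picture. A call takes as long as a camera call. They do not tell look-alikes from the thing itself.
- find_in(picture, thing): "extent" ([centre column, centre row, width, height] in pixels, round what is visible of it).
- outline_of(picture, thing): "region" (480x640 bool, what is visible of it) and "extent" ([centre column, centre row, width, height] in pixels, round what is visible of it).
- tip_of(picture, thing): "position" ([column, row] in pixels: a listed point, or the origin of a listed thing).
The state is a dict: "clock": time; "qpos": joint angles; "qd": joint speeds; "joint_efforts": joint torques, N m; "position": TCP position; "tool_rot": TCP orientation; "force": force on the tool from outside, world axes, zero at the start; "moment": the same for the moment, N m; "grip_width": finger opening in m; "finger_force": force on a finger pad.
Only numpy, scipy, OpenCV 4.12 (cv2) and the standard library are available. Lean on these libraries where they do the work, as an engineer would, in place of code of your own. Each camera call takes 0.05 s, during which the arm holds its last target. There are 200 camera calls.

## Working session

There is one attempt and no reset: what is moved stays moved. The work goes in short steps, Python scripts to look and compute and a shell command to move; the robot and the scene stay as the last step left them, time stands still between calls to the robot, and variables do not carry over. Pictures are saved under pics/ and viewed, at most 10 in all, crops included, and the job is handed in when it is done.

```bash
mkdir -p pics; cat > h.py <<'E'
from workcell import *
import numpy as np, cv2
def px2w(f,u,v,z=None):
    d=np.array([(u-f["cx"])/f["fx"],(v-f["cy"])/f["fy"],1.0]);R=np.array(f["R"]);t=np.array(f["t"])
    c=-R.T@t; r=R.T@d
    if z is None:
        zz=f["range_z"][int(round(v)),int(round(u))]; return c+r*zz
    return c+r*(z-c[2])/r[2]
def cloud(f):
    R=np.array(f["R"]);t=np.array(f["t"]);v,u=np.mgrid[:480,:640];z=f["range_z"]
    P=np.stack([(u-f["cx"])/f["fx"]*z,(v-f["cy"])/f["fy"]*z,z],-1)
    return (P-t)@R
E
python3 - <<'E'
from h import *
np.set_printoptions(precision=4,suppress=True)
o=observe();print(o["position"],o["tool_rot"],o["clock"],o["grip_width"])
for n in("top","scene"):
    f=grab_frame(n);cv2.imwrite(f"pics/{n}0.png",f["image"][:,:,::-1]);np.savez(f"{n}0.npz",**f)
    print(n,"cam",-np.array(f["R"]).T@f["t"],f["fx"])
    for th in("puck_mid","holder_top","cover_grip","box_in","cover","holder"):
        for r in tip_of(f,th)[:4]:
            u,v=r["position"];print(th,round(r["confidence"],2),np.round([u,v]),px2w(f,u,v) if 0<=u<639 and 0<=v<479 else"")
    for th in("puck_mid","cover","holder","box","objective_can","spare_objective","eyeglass","die_tray"):
        for r in find_in(f,th)[:4]: print("  ext",th,round(r["confidence"],2),np.round(r["extent"]))
E
```

```text
[0.1539 0.6054 0.2307] [-3.1405  0.0001  2.8927] 0.0 0.08533009098320946
top cam [0.3985 0.1821 1.0075] 576.2462656190734
puck_mid 0.81 [234. 197.] [0.5686 0.3272 0.0461]
puck_mid 0.64 [230. 296.] [0.4012 0.3355 0.0219]
puck_mid 0.63 [181. 236.] [0.5042 0.4213 0.0228]
puck_mid 0.55 [252. 268.] [0.4492 0.2992 0.0215]
holder_top 0.87 [232. 196.] [0.5689 0.3317 0.0465]
cover_grip 0.92 [311. 284.] [0.4219 0.1981 0.0432]
box_in 0.91 [335. 208.] [0.5556 0.1573 0.0046]
box_in 0.49 [232. 198.] [0.5675 0.3324 0.0428]
box_in 0.39 [307. 288.] [0.4148 0.2043 0.0197]
cover 0.67 [311. 289.] [0.414  0.1984 0.0471]
holder 0.89 [236. 197.] [0.5686 0.3252 0.0464]
holder 0.45 [408. 280.] [0.4293 0.0288 0.0007]
  ext puck_mid 0.8 [228. 298.  16.  21.]
  ext puck_mid 0.75 [254. 267.  19.  17.]
  ext puck_mid 0.71 [218. 254.  17.  17.]
  ext puck_mid 0.6 [181. 236.  20.  18.]
  ext cover 0.82 [312. 287.  39.  24.]
  ext holder 0.64 [236. 199.  46.  55.]
  ext holder 0.3 [336. 203.  53.  69.]
  ext box 0.61 [336. 202.  60.  71.]
  ext spare_objective 0.55 [410. 205.  20.  18.]
  ext spare_objective 0.36 [2
[... 446 characters left out ...]
0448]
box_in 0.82 [274. 279.] [0.5612 0.1561 0.0024]
cover 0.9 [363. 263.] [0.429  0.21   0.0244]
holder 0.67 [316. 374.] [0.5831 0.344  0.0298]
holder 0.67 [313. 196.] [0.4237 0.0303 0.0069]
holder 0.41 [362. 251.] [0.4266 0.2015 0.0448]
  ext puck_mid 0.87 [380. 317.  20.  19.]
  ext puck_mid 0.82 [393. 402.  27.  30.]
  ext puck_mid 0.72 [425. 324.  23.  25.]
  ext puck_mid 0.66 [388. 355.  20.  24.]
  ext cover 0.81 [367. 258.  44.  43.]
  ext holder 0.56 [318. 376.  79.  75.]
  ext box 0.55 [272. 273.  92.  84.]
  ext objective_can 0.98 [267. 196.  26.  38.]
  ext spare_objective 0.7 [236. 218.  17.  28.]
  ext eyeglass 0.81 [283. 168.  18.  21.]
  ext die_tray 0.9 [312. 197.  38.  32.]
```

```bash
python3 - <<'E'
import cv2
a=cv2.imread("pics/top0.png")[150:340,150:490];b=cv2.imread("pics/scene0.png")[150:450,200:460]
cv2.imwrite("pics/topc.png",cv2.resize(a,None,fx=2.35,fy=2.35,interpolation=3));cv2.imwrite("pics/scenec.png",cv2.resize(b,None,fx=2,fy=2,interpolation=3))
E
```

```text
(no output)
```

View pics/topc.png

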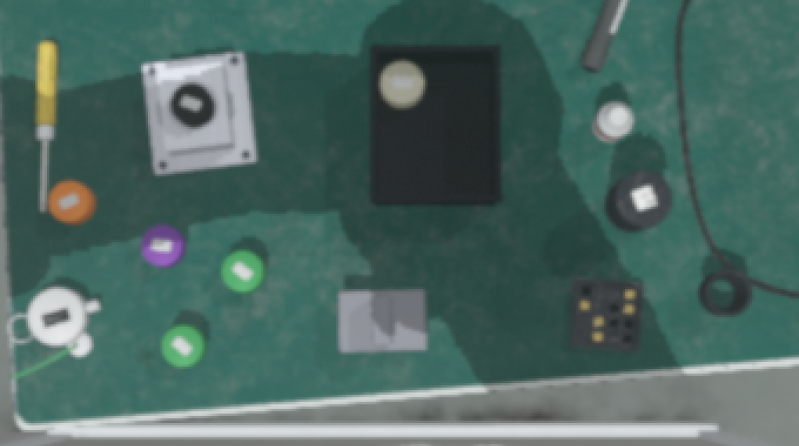

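View pics/scenec.png

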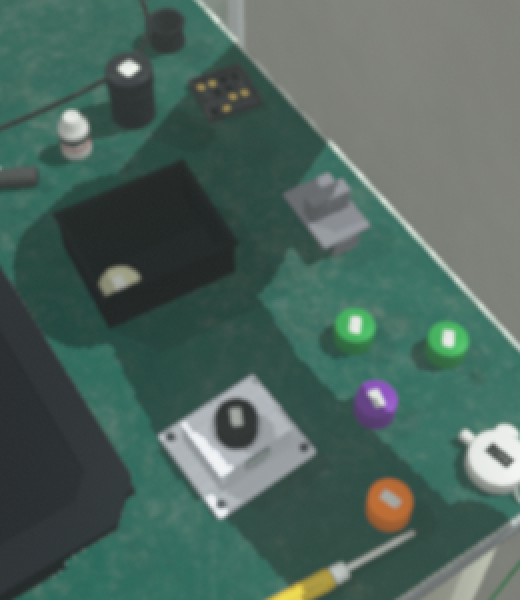

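The target is the black puck in the holder, at top (232,194) and scene (319,361). The look-alikes are green (228,298) and (254,267), purple (218,254) and orange (181,236), all standing on the bench. Only the black one stands in the holder's pocket, and it is clear in the enlarged crops. The cover is at top (312,287), with the rib running along the image vertical, and the box is at top (336,202). Next I work out metric poses from depth.

```bash
cat >> h.py <<'E'
def rect(P,c,half,z0,z1,minz=None):
    x,y,z=P[...,0],P[...,1],P[...,2]
    m=(abs(x-c[0])<half)&(abs(y-c[1])<half)&(z>z0)&(z<z1)
    if m.sum()<5: return None
    q=P[m]; r=cv2.minAreaRect((q[:,:2]*1000).astype(np.float32))
    return int(m.sum()),np.round(r[0],1),np.round(r[1],1),round(r[2],1),np.round(np.median(q[:,:2],0)*1000,1),round(float(np.median(q[:,2]))*1000,1)
E
python3 - <<'E'
from h import *
for n in("top","scene"):
    f=dict(np.load(n+"0.npz"));P=cloud(f);print(n)
    H=(.569,.331);C=(.42,.199);B=(.557,.157)
    print("bench",rect(P,(.48,.25),.02,-.02,.02))
    print("foot",rect(P,H,.062,.0035,.012));print("block",rect(P,H,.05,.026,.038));print("foot+",rect(P,H,.062,.0035,.06));print("puck",rect(P,H,.03,.0415,.06))
    print("plate",rect(P,C,.05,.018,.028));print("rib",rect(P,C,.04,.037,.055));print("cover+",rect(P,C,.05,.016,.055))
    print("box",rect(P,B,.08,.038,.052));print("floor",rect(P,B,.06,-.004,.012))
E
```

```text
top
bench (524, array([480.3, 250. ]), array([39., 40.]), 0.1, array([480.2, 249.5]), 2.3)
foot (1633, array([569.4, 331. ]), array([123.2, 123.8]), 0.0, array([565.6, 325.5]), 5.4)
block (753, array([573.9, 333.9]), array([61.6, 54.4]), 7.1, array([570.2, 332.3]), 32.3)
foot+ (2732, array([569.4, 331. ]), array([123.2, 123.8]), 0.0, array([568.8, 329.8]), 7.6)
puck (251, array([573.5, 333.4]), array([29.1, 28.9]), 64.7, array([573.1, 333.3]), 46.5)
plate (771, array([418.9, 196.4]), array([44.2, 61.5]), 0.2, array([418.8, 196.4]), 23.1)
rib (176, array([419.3, 196.1]), array([34.9, 13.3]), 0.2, array([418.4, 196.1]), 44.9)
cover+ (951, array([418.9, 196.4]), array([44.2, 61.5]), 0.2, array([418.8, 196.1]), 23.5)
box (770, array([559.9, 158.1]), array([115.7,  93.8]), 0.2, array([568.5, 156.7]), 44.8)
floor (3528, array([557.2, 156.9]), array([119.4, 119.5]), 0.1, array([552.9, 154.6]), 3.1)
scene
bench (567, array([480. , 250.1]), array([39.7, 40. ]), 89.1, array([480.4, 250.5]), 1.6)
foot (1502, array([569. , 330.8]), array([123.4, 123.6]), 89.9, array([585.3, 354.9]), 5.4)
block (1070, array([573.8, 332.9]), array([61.1, 54.2]), 8.1, array([579.9, 339.1]), 31.4)
foot+ (3197, array([569. , 330.8]), array([123.4, 123.6]), 89.9, array([580. , 343.4]), 19.5)
puck (363, array([574.2, 332.3]), array([30.1, 29.1]), 12.8, array([574.5, 333.5]), 45.7)
plate (634, array([419.8, 194.9]), array([44.7, 64.7]), 1.1, array([422.3, 205.7]), 22.5)
rib (210, array([420.1, 195.1]), array([36.7, 15.6]), 3.7, array([420.5, 197.2]), 43.8)
cover+ (935, array([419.8, 194.9]), array([44.7, 64.7]), 1.1, array([421.9, 201.4]), 23.3)
box (974, array([560.6, 156.8]), array([114.7,  96.4]), 0.4, array([559.7, 154.4]), 44.2)
floor (2858, array([557.1, 157.3]), array([119.7, 119.5]), 0.0, array([556. , 153.1]), 2.7)
```

```bash
python3 -m creep '[[[-0.2,0,0,0,0,0,-7.15],[-0.2,0,0,0,0,0,-7.15],[-0.2,-0.04,-0.027,0,0,0,0],[-0.2,-0.04,-0.027,0,0,0,0],[-0.2,-0.04,-0.027,0,0,0,0],[-0.2,-0.04,-0.027,0,0,0,0],[-0.2,-0.04,-0.027,0,0,0,0],[-0.2,-0.04,-0.027,0,0,0,0],[-0.2,-0.04,-0.027,0,0,0,0],[-0.2,-0.04,-0.027,0,0,0,0]]]' 40
```

```text
clock: 2.5
position: [0.4756, 0.3887, 0.2315]
tool_rot: [3.141, 0.0, -3.141]
force: [0.1, 0.9, -0.0]
grip_width: 0.0511
finger_force: 0.0
```

```bash
python3 -m creep '[[[-0.2,-0.033,-0.018,0,0,0,0],[-0.2,-0.033,-0.018,0,0,0,0],[-0.2,-0.032,-0.019,0,0,0,0],[-0.2,0,0,0.045,0,0,0],[-0.2,0,0,0.045,0,0,0],[-0.2,0,0,0.045,0,0,0],[-0.2,0,0,0.03,0,0,0],[-0.2,0,0,0,0,0,0],[-0.2,0,0,0,0,0,0]]]' 40; python3 - <<'E'
from h import *
print(np.round(observe()["position"],4))
f=grab_frame("scene");cv2.imwrite("pics/s1.png",cv2.resize(f["image"][260:440,220:460,::-1],None,fx=3,fy=3,interpolation=3))
E
```

```text
clock: 3.4
position: [0.5724, 0.3352, 0.0671]
tool_rot: [3.142, 0.0, -3.141]
force: [-0.0, 0.1, 0.7]
grip_width: 0.0511
finger_force: 0.0
[0.5724 0.3352 0.0671]
```

View pics/s1.png

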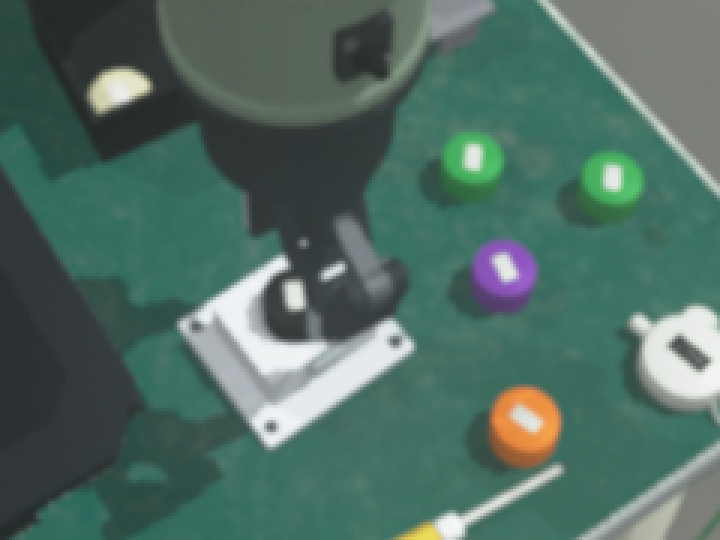

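The fingers straddle the black puck at crop (290,300). I descend and grip.

```bash
python3 -m creep '[[[-0.2,-0.0015,-0.0015,0.012,0,0,0],[-0.2,0,0,0.012,0,0,0],[-0.2,0,0,0.008,0,0,0],[0.6,0,0,0,0,0,0],[0.6,0,0,0,0,0,0],[0.6,0,0,0,0,0,0],[0.6,0,0,0,0,0,0],[0.6,0,0,0,0,0,0]]]' 40
```

```text
clock: 4.25
position: [0.5737, 0.3335, 0.0345]
tool_rot: [-3.142, 0.0, -3.141]
force: [-0.5, -1.3, -0.5]
grip_width: 0.0285
finger_force: 39.5
```

```bash
python3 -m creep '[[[0.6,0,0,-0.015,0,0,0],[0.6,0,0,-0.03,0,0,0],[0.6,0,0,-0.045,0,0,0],[0.6,0.009,-0.044,0,0,0,0],[0.6,0.009,-0.044,0,0,0,0],[0.6,0.009,-0.044,0,0,0,0],[0.6,0.009,-0.044,0,0,0,0],[0.6,0,0,0,0,0,0],[0.6,0,0,0,0,0,0]]]'; python3 - <<'E'
from h import *
f=grab_frame("scene");cv2.imwrite("pics/s2.png",cv2.resize(f["image"][180:440,180:460,::-1],None,fx=2,fy=2,interpolation=3))
E
```

```text
clock: 5.15
position: [0.5384, 0.1568, 0.1257]
tool_rot: [3.141, 0.002, 3.141]
force: [0.6, 0.5, 0.3]
grip_width: 0.0283
finger_force: 39.6
```

View pics/s2.png

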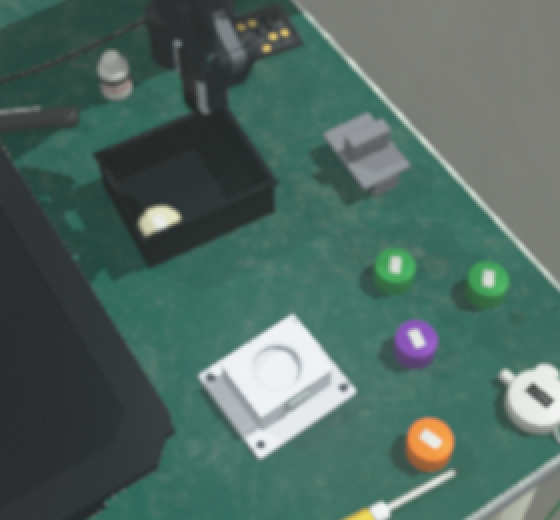

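The pocket is empty (crop 275,365) and the puck is held over the box. Next I lower and release it.

```bash
python3 -m creep '[[[0.6,0,0,0.035,0,0,0],[0.6,0,0,0.035,0,0,0],[0.6,0,0,0.028,0,0,0],[0.6,0,0,0,0,0,0],[0.1,0,0,0,0,0,0],[0.1,0,0,0,0,0,0],[0.1,0,0,0,0,0,0],[0.1,0,0,-0.03,0,0,0],[0.1,0,0,-0.045,0,0,0],[0.1,0,0,-0.045,0,0,0]]]'
```

```text
clock: 6.2
position: [0.5376, 0.1575, 0.1486]
tool_rot: [3.141, 0.0, -3.141]
force: [-0.1, 0.3, 0.6]
grip_width: 0.0384
finger_force: 0.0
```

```bash
python3 -m creep '[[[0,0.04,0.013,0,0,0,0],[0,0.04,0.013,0,0,0,0],[0,0.038,0.012,0,0,0,0],[0,0,0,0.03,0,0,0],[0,0,0,0.03,0,0,0],[0,0,0,0,0,0,0],[0,0,0,0,0,0,0]]]' 60; python3 - <<'E'
from h import *
for n in("top","scene"):
    f=grab_frame(n);P=cloud(f);np.savez(n+"1.npz",**f)
    H=(.5738,.333)
    print(n,"block",rect(P,H,.05,.026,.038))
    z=P[...,2]; print("inbox",rect(P,(.54,.157),.03,.012,.035))
    # foot edge points
    q=np.load(n+"0.npz")
cv2.imwrite("pics/s3.png",cv2.resize(f["image"][150:440,180:460,::-1],None,fx=2,fy=2,interpolation=3))
E
```

```text
clock: 6.9
position: [0.42, 0.1955, 0.0872]
tool_rot: [-3.142, 0.0, -3.141]
force: [0.6, -0.1, 0.9]
grip_width: 0.0424
finger_force: 0.0
top block (843, array([574. , 333.7]), array([61.2, 55. ]), 7.3, array([573.5, 333.4]), 31.8)
inbox (104, array([544.8, 157.6]), array([28.8, 13.5]), 59.3, array([544.1, 157.1]), 24.3)
scene block (1158, array([574.2, 332.8]), array([61.1, 54.8]), 7.3, array([575.2, 334.2]), 31.3)
inbox (308, array([539. , 160.5]), array([30.7, 29. ]), 29.1, array([539.8, 163.5]), 23.2)
```

View pics/s3.png

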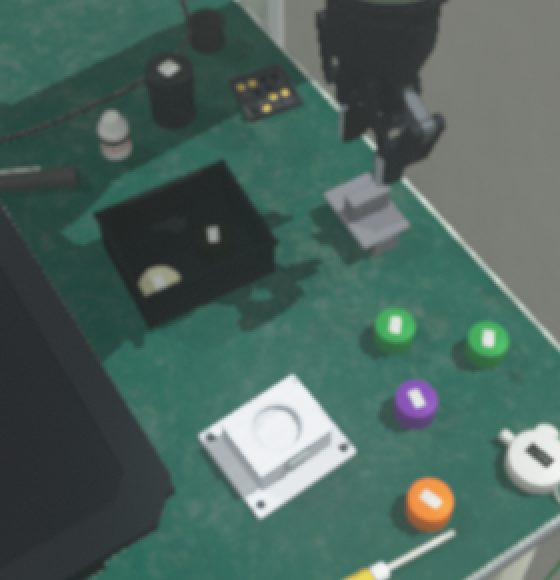

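The puck stands upright in the box (crop 212,235), and the gripper is above the cover. I descend and grip the rib.

```bash
python3 -m creep '[[[0,0.0005,0,0.025,0,0,0],[0,0,0,0.022,0,0,0],[0,0,0,0.013,0,0,0],[0.9,0,0,0,0,0,0],[0.9,0,0,0,0,0,0],[0.9,0,0,0,0,0,0],[0.9,0,0,0,0,0,0],[0.9,0,0,0,0,0,0]]]' 80
```

```text
clock: 7.8
position: [0.4199, 0.1957, 0.0275]
tool_rot: [3.141, 0.002, -3.141]
force: [-2.0, -1.8, 10.5]
grip_width: 0.0122
finger_force: 80.2
```

```bash
python3 -m creep '[[[0.9,0,0,-0.01,0,0,0],[0.9,0,0,-0.03,0,0,0],[0.9,0,0,-0.045,0,0,0],[0.9,-0.0385,0.0344,0,0,0,0],[0.9,-0.0385,0.0344,0,0,0,0],[0.9,-0.0385,0.0344,0,0,0,0],[0.9,-0.0385,0.0344,0,0,0,0],[0.9,0,0,0,0,0,-7.3],[0.9,0,0,0,0,0,0],[0.9,0,0,0,0,0,0]]]'; python3 - <<'E'
from h import *
print(np.round(observe()["position"],4))
for n in("top","scene"):
    f=grab_frame(n);P=cloud(f)
    c=observe()["position"][:2]; z0=observe()["position"][2]
    print(n,"plate",rect(P,c,.045,z0-.0085,z0-.001),"rib",rect(P,c,.03,z0+.005,z0+.02))
    q=P[(abs(P[...,0]-c[0])<.04)&(abs(P[...,1]-c[1])<.04)][:,2];print(np.histogram(q,bins=np.arange(0,.2,.005))[0])
cv2.imwrite("pics/s4.png",cv2.resize(f["image"][200:440,180:460,::-1],None,fx=2.5,fy=2.5,interpolation=3))
E
```

```text
clock: 8.8
position: [0.5679, 0.328, 0.112]
tool_rot: [-3.141, -0.0, -3.017]
force: [-0.6, -0.3, -0.6]
grip_width: 0.0119
finger_force: 78.9
[0.5679 0.328  0.112 ]
top plate None rib None
[0 0 0 0 0 0 0 0 0 0 0 0 0 0 0 0 0 0 0 0 0 0 0 0 0 0 0 0 0 0 0 0 0 0 0 0 0
 0 0]
scene plate (693, array([567.6, 329.2]), array([44.4, 63.2]), 6.9, array([577.4, 346.8]), 106.8) rib (189, array([577.6, 333.7]), array([14.9, 33.3]), 11.1, array([579.5, 333.6]), 127.6)
[389 511  75  70 274 346 660   3   0   0   0   0   0   0   0   0   0  23
  24  28  78 635  24  31  41 105  47  42  24  25  16  56 126 105  31  59
  66  36  32]
```

View pics/s4.png

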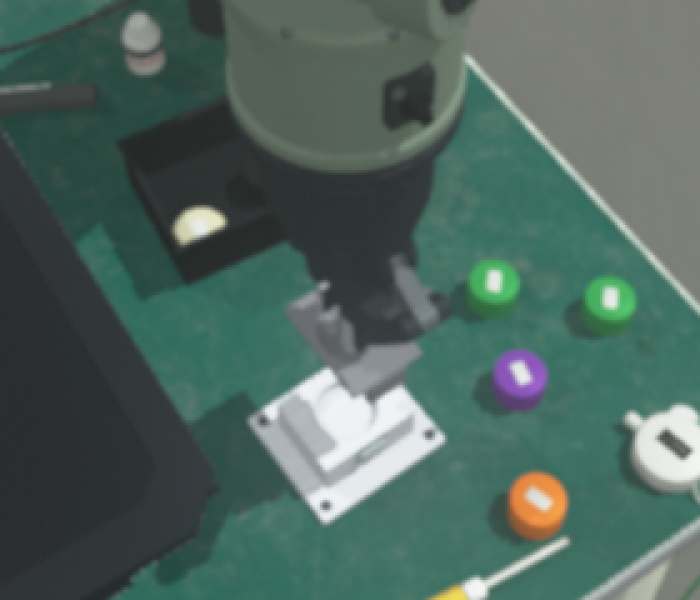

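Cover held square with both legs visible. I shift it over the holder, go down to just above the rollers and re-measure.

```bash
python3 -m creep '[[[0.9,-0.0067,0.004,0,0,0,0],[0.9,0,0,0.025,0,0,0],[0.9,0,0,0.021,0,0,0],[0.9,0,0,0,0,0,0],[0.9,0,0,0,0,0,0],[0.9,0,0,0,0,0,0]]]' 100; python3 - <<'E'
from h import *
o=observe();print(np.round(o["position"],4),o["tool_rot"])
f=grab_frame("scene");P=cloud(f)
c=o["position"][:2]; z0=o["position"][2]
print("plate",rect(P,c,.045,z0-.0085,z0-.001));print("top",rect(P,c,.045,.027,.036)); print("foot", rect(P,c,.055,.0035,.009))
cv2.imwrite("pics/s5.png",cv2.resize(f["image"][280:430,250:410,::-1],None,fx=4,fy=4,interpolation=3))
E
```

```text
clock: 9.5
position: [0.5751, 0.334, 0.0666]
tool_rot: [3.141, 0.001, -3.014]
force: [0.5, 0.2, -0.5]
grip_width: 0.0113
finger_force: 102.4
[0.5751 0.334  0.0666] [ 3.14096250e+00  1.49115785e-03 -3.01382880e+00]
plate (604, array([576. , 334.9]), array([42.7, 64.6]), 9.7, array([585.9, 352. ]), 61.3)
top (383, array([575.1, 332.5]), array([59.2, 48.6]), 7.1, array([596.8, 337.4]), 31.5)
foot (1185, array([575.1, 334.4]), array([109.6, 109.2]), 0.0, array([594.5, 357.7]), 5.6)
```

View pics/s5.png

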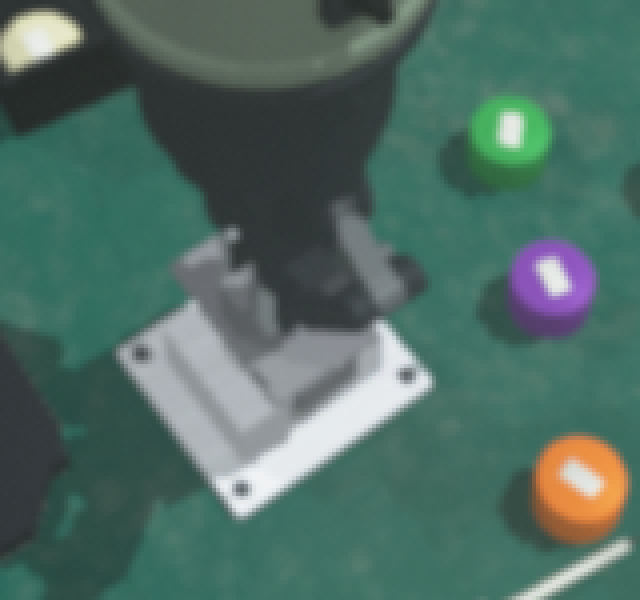

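The cover hangs just above the block, about 1 mm off centre. I correct that and go down to the rollers gently.

```bash
python3 -m creep '[[[0.9,0.0013,-0.001,0,0,0,0],[0.9,0,0,0,0,0,0],[0.9,0,0,0.004,0,0,0],[0.9,0,0,0.004,0,0,0],[0.9,0,0,0.003,0,0,0],[0.9,0,0,0,0,0,0],[0.9,0,0,0,0,0,0]]]'; python3 -m creep '[[[0.9,0,0,0.002,0,0,0],[0.9,0,0,0.001,0,0,0],[0.9,0,0,0,0,0,0],[0.9,0,0,0,0,0,0]]]'
```

```text
clock: 10.25
position: [0.5732, 0.3323, 0.0541]
tool_rot: [-3.141, -0.0, -3.014]
force: [-0.1, -0.8, -0.2]
grip_width: 0.0116
finger_force: 102.7
clock: 10.65
position: [0.5738, 0.3323, 0.0518]
tool_rot: [-3.142, 0.001, -3.014]
force: [0.8, -2.5, 5.4]
grip_width: 0.0112
finger_force: 103.4
```

```bash
python3 -m creep '[[[0.9,0,-0.0006,0,0,0,0],[0.9,0,0,0.001,0,0,0],[0.9,0,0,0,0,0,0],[0.9,0,0,0,0,0,0]]]'; python3 -m creep '[[[0.9,0,0,0.002,0,0,0],[0.9,0,0,0,0,0,0],[0.9,0,0,0,0,0,0]]]'
```

```text
clock: 11.05
position: [0.5739, 0.332, 0.0509]
tool_rot: [3.141, 0.001, -3.014]
force: [1.4, -2.4, 6.0]
grip_width: 0.0116
finger_force: 103.5
clock: 11.35
position: [0.5735, 0.3318, 0.0483]
tool_rot: [3.142, 0.0, -3.014]
force: [1.6, -1.6, 0.1]
grip_width: 0.0117
finger_force: 102.8
```

```bash
python3 -m creep '[[[0.9,0,0,0.002,0,0,0],[0.9,0,0,0,0,0,0],[0.9,0,0,0,0,0,0]]]'; python3 -m creep '[[[0.9,0,0,0.002,0,0,0],[0.9,0,0,0.001,0,0,0],[0.9,0,0,0,0,0,0],[0.9,0,0,0,0,0,0]]]'
```

```text
clock: 11.65
position: [0.5727, 0.3317, 0.0456]
tool_rot: [-3.141, -0.001, -3.013]
force: [-0.1, -2.3, -6.2]
grip_width: 0.0115
finger_force: 101.8
clock: 12.05
position: [0.573, 0.3318, 0.043]
tool_rot: [-3.141, -0.001, -3.013]
force: [-0.2, -1.8, -10.5]
grip_width: 0.0116
finger_force: 101.3
```

The force has reversed: the rollers are past the beads and pulling the cover down. I continue to the seat.

```bash
python3 -m creep '[[[0.9,0,0,0.002,0,0,0],[0.9,0,0,0.001,0,0,0],[0.9,0,0,0,0,0,0],[0.9,0,0,0,0,0,0]]]'; python3 -m creep '[[[0.9,0,0,0.001,0,0,0],[0.9,0,0,0.001,0,0,0],[0.9,0,0,0,0,0,0],[0.9,0,0,0,0,0,0]]]'
```

```text
clock: 12.45
position: [0.5737, 0.3321, 0.0409]
tool_rot: [3.141, 0.001, -3.013]
force: [-1.4, -2.8, 4.4]
grip_width: 0.0113
finger_force: 103.1
clock: 12.85
position: [0.5737, 0.3321, 0.0407]
tool_rot: [3.141, 0.001, -3.014]
force: [-11.7, -9.0, 35.3]
grip_width: 0.0116
finger_force: 107.9
```

```bash
python3 -m creep '[[[0.9,0.0004,-0.0003,-0.0004,0,0,0],[0.9,0,0,0,0,0,0],[0.9,0,0,0,0,0,0],[0.9,0,0,0,0,0,0],[0.9,0,0,0,0,0,0]]]'; python3 - <<'E'
from h import *
f=grab_frame("scene");P=cloud(f);c=(.574,.333)
print("plate",rect(P,c,.045,.033,.041));print("inbox",rect(P,(.54,.157),.03,.012,.035))
cv2.imwrite("pics/s6.png",cv2.resize(f["image"][150:440,180:460,::-1],None,fx=2,fy=2,interpolation=3))
o=observe();print(o["clock"],np.round(o["force"],1))
E
```

```text
clock: 13.35
position: [0.5737, 0.3321, 0.0407]
tool_rot: [3.141, 0.002, -3.014]
force: [-7.4, -6.8, 27.6]
grip_width: 0.0115
finger_force: 106.3
plate (587, array([584. , 339.5]), array([45.3, 72.3]), 30.1, array([585.9, 348.7]), 35.5)
inbox None
13.4 [-8. -6. 27.]
```

View pics/s6.png

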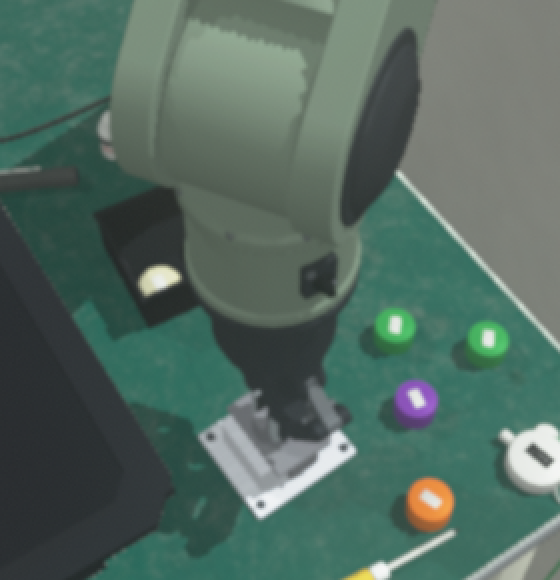

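The cover is seated on the holder (crop 275,435), with plate top at about 35.5 mm against 36 mm expected. It is held with a steady push of 27 N.

```bash
python3 -c "
from workcell import *
print(job_done())"
```

```text
the job is handed in; nothing more can be done
None
```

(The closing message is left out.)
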